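Clamp the plaster mould in its jig

ROBOT

A 6-joint arm with a two-finger parallel gripper is mounted at the origin on the work surface. World frame = base frame: x ahead of the robot, y to its left, z up, the work surface at z = 0. Lengths are in m, angles in rad, forces in N, time in s.
With the tool pointing down it reaches from about 0.35 to 0.975 m from the base axis. Payload 4.9 kg.
Tool frame: the origin (TCP) lies at the very end of the fingers, on their centre line; the grasp point (between the pads) lies 19 mm behind it; x points along the fingers, y is the direction in which the jaws open and shut, and the axes are right-handed (so a half turn about x gives the same grasp; the last joint's range is limited). The gripper opens to 85 mm and grips with 20 to 120 N. Pads are 22 mm wide; open, the fingers measure 114 mm over their backs; the gripper's body (76 mm by 85 mm) begins 54 mm behind the grasp point. The pads swing forward as they close: fully open they stand 13 mm farther back than shut.
Start: joints at [-1.242, 0.053, 1.613, -0, 1.476, -0.119], TCP at [0.271, -0.563, 0.231] pointing down, gripper open.
Joint ranges: [-3.01, 3.01], [-1.01, 2.22], [0.06, 2.58], [-1.02, 4.17], [0.09, 2.62], [-3.14, 3.14]. Speed limits (rad/s): [2.57, 2.57, 3.14, 3.14, 3.14, 3.14].

INTERFACE

Orientations are given as a unit quaternion [w, x, y, z].
In Python, from plant import manip gives the robot as it stands.
- The arm moves only by the tool play_rows, never from a script. Its argument "plan" is a list of rows, each a list of 5 numbers: the shift along the tool's x, y, z in mm, then the turn about the tool's x in rad, then the closure, from -1 (fully open) to 1 (shut). A call has 1 to 8 rows; each row is the pose to reach, as a shift and turn from the pose commanded when the call began, along the tool's axes at that moment; what a row does not reach only later rows make up. A row lasts 1/8 s, in which the tool goes at most 62.5 mm and 10.7 degrees, less where a joint would pass 70% of its speed; a pose out of reach is approached as far as the arm can. A call with a gripper value outside its range is refused whole. The fingers move at their own pace and stop on an object; the grip force is fixed at half the most. Time passes only in rows, so rows that repeat a pose let the fingers close. It gives the time, the measured TCP pose, the force and the opening at its end, in the units of the state.
- manip.state(): the state, without advancing time (a new reading comes with each control period).
- manip.grab_frame(name): name is "scene" or "top" or "wrist"; returns a dict with "img" (400x640x3 uint8, red, green, blue), "range_z" (400x640 float32, m along the optical axis (not along the pixel's ray), 0 where there is no reading), "fx", "fy", "cx", "cy" (pixels), "origin" and "rotation" of the camera in the world. Camera axes: x right, y up, looking along -z (the intrinsics and any distortion apply to the point x, -y, -z); pixel columns grow to the right and rows downward; lengths in m; the calibration is good to about 2 mm. A picture is of the moment at which its call begins.
- manip.job_done(): hands the job in, once; it reports no verdict.
The state is a dict: "time": time; "joint_pos": joint angles; "joint_vel": joint speeds; "joint_efforts": joint torques, N m; "tool_pos": TCP position; "tool_rot": TCP orientation; "contact_force": force on the tool from outside, world axes, zero at the start; "ft_torque": the same for the moment, N m; "gripper_width": opening from 0.0 (shut) to 1.0 (fully open).
Only numpy, scipy, OpenCV 4.12 (cv2) and the standard library are available. Lean on these libraries where they do the work, as an engineer would, in place of code of your own. Each camera call takes 0.05 s, during which the arm holds its last target. There are 200 camera calls.

TASK

Push the plaster mould along the board until its end sits flat against the wooden stop block, then flip the handle of the toggle clamp over, away from the mould, so that it snaps down and the clamp's pad presses on the mould. Only push with the fingers: do not pick the mould up or tip it, and leave the other things on the table where they are.

Things in the scene. Friction and masses are not known exactly. Their poses are not given: they have to be found in the camera images.
- jig: Fixed jig: plywood board 360 x 200 x 18 mm (x, y, z), origin at the centre of its underside, on the table. +x is the push direction, roughly to the robot's left. Wooden stop block, 20 x 130 mm, 34 mm above the board, its face (looking to -x) at x = 45 mm. Behind it, on y = 0, the steel toggle clamp: base 60 mm wide from x = 72 to 152 mm, side plates up to 108 mm above the table.
- mould: Loose plaster mould, pale block 110 x 80 x 55 mm (x, y, z), 0.5 to 0.8 kg, pour hole on top towards its -x. Origin at the centre of its underside, 18 mm above the table, on the board. Starts 45 to 95 mm short of the stop, a little askew, +x about along the jig's +x. Fully home, its origin is at x = -10 mm of the jig. Sliding it takes 2 to 10 N.
- stop_face (a point): Centre of the lower edge of the stop block's face, at the board's top surface (18 mm above the table). Same axes as the jig.
- handle_pivot (a point): Pivot of the clamp handle, fixed on the jig at local x = 115 mm, y = 0, 100 mm above the table. Its axes are the jig's; the handle swings about local y.
- handle_end (a point): Far end of the clamp handle, on its centre line, 125 mm from the pivot. The handle is a flat steel bar 10 x 14 mm with a round black rubber grip, 20 mm diameter, from 50 to 125 mm from the pivot.
- clamp_handle (a joint): Clamp handle angle in rad. 0: open, standing up, leaning 0.17 from vertical towards the jig's +x. Grows as it is pushed towards the jig's +x and down (lean = 0.17 + value). An over-centre spring holds it at 0: resists with 0.7 N m there, falling to nothing at about 0.6; past that it snaps by itself to about 1.2 (stop at 1.24), nearly level, pad on the mould.
- clamp_arm: Hold-down arm of the clamp, geared to the handle, 14 mm wide. Origin at its pivot, on the jig at local x = 85 mm, y = 0, 100 mm above the table. Open, it stands up from there, leaning a little towards the jig's -x, top about 180 mm above the table; as the handle goes over it swings down towards the jig's -x.
- pad (a point): Underside of the rubber pad (20 mm diameter) at the end of the clamp arm, 80 mm from the arm's pivot. Locked, it presses with about 10 N on the mould's top, at local x = 5 mm of the jig, 73 mm above the table.
- knife: Bystander: wooden modelling knife 140 mm long, 16 mm wide, 7 mm high, lying on the board beside the mould at its +y side. Origin about at its middle, underside.
- glaze_jar: Bystander: small jar, 52 mm diameter, 65 mm high, beside the board. Origin at the centre of its underside.
- test_cup: Bystander: terracotta cup, 64 mm diameter, 60 mm high, beside the board. Origin at the centre of its underside.
- figure: Bystander: small white glazed figure, 48 mm diameter, 73 mm high, beside the board. Origin at the centre of its underside.
- bowl: Bystander: white bowl, 110 mm diameter, 45 mm high, to the robot's right. Origin at the centre of its underside.
Things that resemble listed ones, but are neither listed nor needed, are in the scene too. What is shaped like the mould but purple is not meant.

How it is judged:
On the way, in this order (a step that is already met when the one before it is completed fails the run):
1. the mould sits flat against the stop block, the clamp still open (x of mould in the frame of jig above -0.015 m and y of mould in the frame of jig between -0.028 and 0.028 m and angle between the x axis of mould and the x axis of jig, either way round below 0.06 rad and height (world z) of mould below 0.021 m and value of joint clamp_handle below 0.4 rad), for 0.2 s.
2. the clamp handle has snapped over and the pad presses on the mould (value of joint clamp_handle above 1.05 rad and contact force between clamp_arm and mould above 2 N), for 0.2 s.
At the end, for the whole second after the job is handed in: The mould rests on the board with its end within 5 mm of the stop block, square to it within 0.06 rad and within 28 mm of the jig's centre line; the clamp handle is locked over (joint above 1.05 rad) and the pad presses on the mould with more than 2 N; the mould is at rest (all of step 2 and x of mould in the frame of jig above -0.015 m and y of mould in the frame of jig between -0.028 and 0.028 m and angle between the x axis of mould and the x axis of jig, either way round below 0.06 rad and height (world z) of mould below 0.021 m and linear speed of mould below 0.01 m/s); the robot touches nothing.
It fails at once if the mould is lifted (more than 10 mm) or tipped (more than 0.15 rad) (height (world z) of mould above 0.028 m or angle between mould's own z axis and vertical above 0.15 rad).
It fails at once if another thing is moved by more than 25 mm, tipped over or lifted (distance of any of knife, glaze_jar, test_cup, figure, bowl from where it was at the start of the episode above 0.025 m or angle between any of knife, glaze_jar, test_cup, figure, bowl's own z axis and vertical above 0.5 rad).
It also fails if it takes over 50 s, if anything falls off the work surface, if the arm or the gripper's body presses on something with over 40 N, if the wrist force passes 120 N, or if a joint passes its speed limit or range.

## Working session

There is one attempt and no reset: what is moved stays moved. The work goes in short steps, Python scripts to look and compute and a tool call to move; the robot and the scene stay as the last step left them, time stands still between calls to the robot, and variables do not carry over. Pictures are saved under pics/ and viewed, about 8 in all and at most 12, crops included, and the job is handed in when it is done.

Besides the shell and the picture viewer there is one more tool, called after "Emit:" as name([rows], argument=value, ...), one row to a line, values as JSON. play_rows: Moves the arm, as the interface text tells. Its arguments: {"type":"object","properties":{"plan":{"type":"array"}},"required":["plan"]}

```bash
mkdir -p pics; cat > h.py <<'E'
import numpy as np, cv2
from plant import manip
def grab(n):
    f=manip.grab_frame(n); np.savez('pics/%s.npz'%n,**f); return f
def save(f,name): cv2.imwrite('pics/'+name,f['img'][:,:,::-1])
def cloud(f):
    z=np.asarray(f['range_z'],float); v,u=np.mgrid[:z.shape[0],:z.shape[1]]
    p=np.stack([(u-f['cx'])/f['fx']*z,-(v-f['cy'])/f['fy']*z,-z],-1)
    w=p@np.asarray(f['rotation']).T+np.asarray(f['origin']); w[z==0]=np.nan; return w
E
python3 - <<'E'
from h import *
for n in('top','scene'):
    f=grab(n); save(f,n+'1.png'); print(n,f['origin'],f['rotation'],f['fx'],f['cx'],f['cy'],[k for k in f])
print(manip.state())
E
```

```text
top [ 0.40544554 -0.05778149  1.31920221] [-0.69515439 -0.03895219  0.03158206  0.71710925] 514.1471272029382 310.74021693799074 193.79273948398878 ['img', 'range_z', 'fx', 'fy', 'cx', 'cy', 'origin', 'rotation']
scene [0.97796747 0.57307039 0.83986238] [0.28528512 0.11704279 0.39304582 0.86627269] 437.1240120921371 314.1135590528462 197.58729121203964 ['img', 'range_z', 'fx', 'fy', 'cx', 'cy', 'origin', 'rotation']
{'time': 0.1, 'joint_pos': array([-1.24198977e+00,  5.33016024e-02,  1.61416032e+00, -1.25989309e-05,
        1.47600676e+00, -1.18992608e-01]), 'joint_vel': array([ 0.00048679, -0.00292707, -0.00293252,  0.00167532, -0.00165948,
        0.00123143]), 'joint_efforts': array([ 5.39505018e-04, -3.94901276e+01, -3.71364391e+01, -7.41411941e-05,
        3.95097595e-03,  1.13623253e-05]), 'tool_pos': array([ 0.27043107, -0.56283495,  0.23017712]), 'tool_rot': array([-0.15634261, -0.68938245, -0.15766094,  0.68953017]), 'contact_force': array([ 0.65060832, -0.2270013 , -0.4245892 ]), 'ft_torque': array([-0.05664826, -0.0149163 ,  0.00602544]), 'gripper_width': 0.9999036711730842}
```

```bash
sed -i "s/^def cloud/from scipy.spatial.transform import Rotation as Ro\ndef R(q): return Ro.from_quat(np.roll(q,-1)).as_matrix()\ndef cloud/; s/np.asarray(f\['rotation'\]).T/R(f['rotation']).T/" h.py
python3 - <<'E'
from h import *
f=np.load('pics/top.npz'); w=cloud(f); print(np.nanmedian(w[...,2]), np.round(w[::80,::128],3).tolist())
E
```

```text
0.002370843511684706 [[[1.48, 1.252, -0.752], [1.458, 0.706, -0.748], [1.444, 0.167, -0.76], [1.418, -0.371, -0.746], [1.401, -0.906, -0.751]], [[0.866, 0.767, 0.004], [0.854, 0.427, 0.004], [0.807, 0.077, 0.113], [0.832, -0.248, 0.002], [0.821, -0.583, 0.001]], [[0.652, 0.763, 0.001], [0.641, 0.426, 0.003], [0.628, 0.092, 0.017], [0.619, -0.238, 0.004], [0.609, -0.569, -0.001]], [[0.443, 0.755, 0.004], [0.434, 0.427, -0.002], [0.423, 0.097, 0.002], [0.413, -0.229, 0.001], [0.403, -0.552, 0.005]], [[0.242, 0.749, 0.003], [0.232, 0.427, -0.003], [0.223, 0.102, 0.001], [0.213, -0.221, -0.002], [0.204, -0.54, 0.002]]]
```

View pics/top1.png

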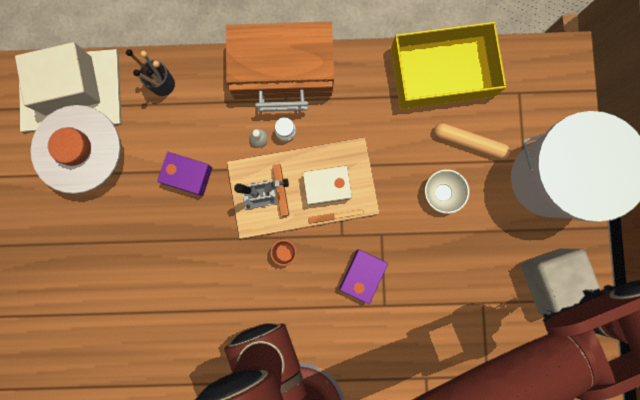

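View pics/scene1.png

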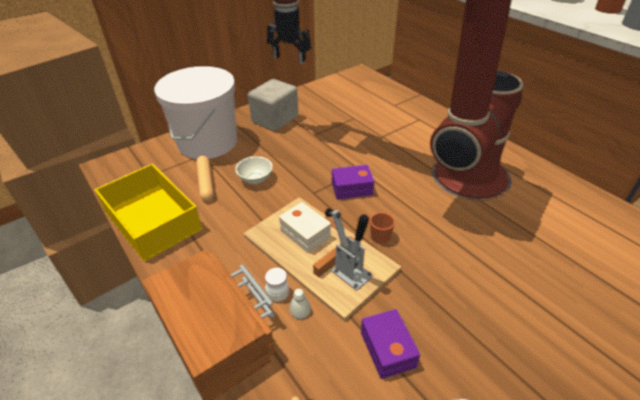

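The top view shows the board with corners at about (229,160), (365,139), (379,214) and (239,239). The mould is at (327,186), the stop at (281,190), the clamp at (260,193), the knife at (335,216), the jar at (285,128), the figure at (258,138) and the cup at (283,253).

```bash
python3 - <<'E'
from h import *
f=np.load('pics/top.npz'); w=cloud(f); v,u=np.mgrid[:400,:640]
poly=np.zeros((400,640),np.uint8); cv2.fillPoly(poly,[np.array([[222,154],[369,132],[386,218],[233,246]])],1)
m=(poly>0)&(w[...,2]>0.010)
P=w[m]
def rect(p):
    r=cv2.minAreaRect((p[:,:2]*1000).astype(np.float32)); return r
b=P[(P[:,2]<0.026)]; print('board',rect(b),np.median(b[:,2]),len(b))
# robust board via image corners
def px(c,z):
    d=R(f['rotation'])@np.array([(c[0]-f['cx'])/f['fx'],-(c[1]-f['cy'])/f['fy'],-1]); o=f['origin']; return o+d*(z-o[2])/d[2]
C=[px(c,0.018) for c in[(228.5,160),(365,139),(379,214),(239.5,238)]]
print(np.round(C,4).tolist(),[round(np.linalg.norm(C[i]-C[i-1]),3) for i in range(4)],'ctr',np.mean(C,0))
mm=(poly>0)&(abs(w[...,2]-0.073)<0.012)&(u>295)
n,l,s,c=cv2.connectedComponentsWithStats(mm.astype(np.uint8)); print(s)
k=1+np.argmax(s[1:,4]); print('mould',rect(w[l==k]),np.median(w[l==k][:,2]),w[l==k].mean(0))
for nm,c,rr in[('jar',(285,128),7),('fig',(258,138),7),('cup',(283,253),9),('knife',(335,216),3)]:
    print(nm,px(c,.05 if nm!='knife' else .02))
img=f['img'][125:260,215:395]; cv2.imwrite('pics/crop1.png',cv2.resize(img[:,:,::-1],None,fx=4.4,fy=4.4,interpolation=cv2.INTER_CUBIC))
E
```

```text
board ((550.744873046875, -17.951278686523438), (206.5586700439453, 375.009521484375), 8.430644035339355) 0.019137193330813762 8110
[[0.6297, 0.162, 0.018], [0.6728, -0.1898, 0.018], [0.4791, -0.2172, 0.018], [0.4295, 0.1371, 0.018]] [np.float64(0.202), np.float64(0.354), np.float64(0.196), np.float64(0.358)] ctr [ 0.55277558 -0.02696211  0.018     ]
[[     0      0    640    400 254532]
 [   303    166     49     38   1468]]
mould ((552.6852416992188, -86.29037475585938), (80.18028259277344, 110.0693130493164), 6.77652645111084) 0.07398510653312551 [ 0.55201442 -0.08609961  0.07396804]
jar [0.70096804 0.01315252 0.05      ]
fig [0.67766579 0.08162066 0.05      ]
cup [0.38890412 0.02602875 0.05      ]
knife [ 0.47740701 -0.10577894  0.02      ]
```

View pics/crop1.png

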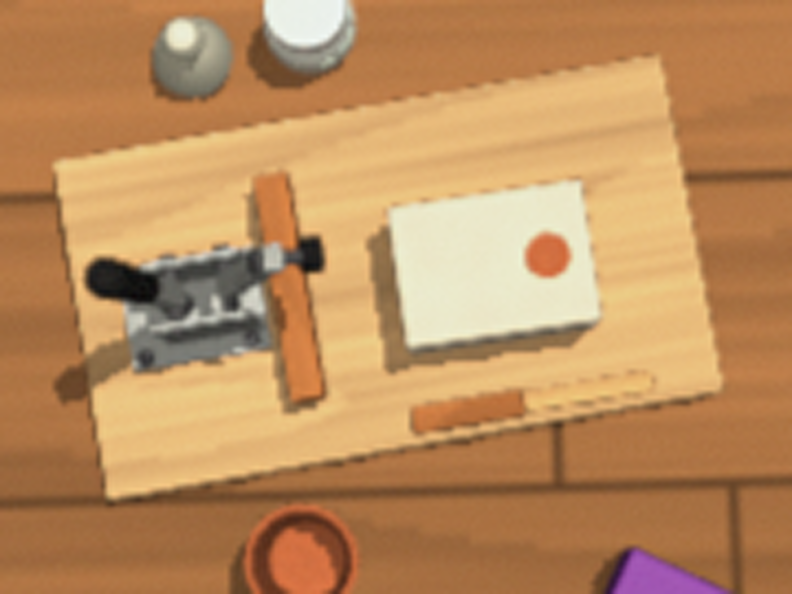

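```bash
cat >> h.py <<'E'
import json,os
# jig: centre + yaw, world
def jig():
    return json.load(open('jig.json')) 
def j2w(x,y,z):
    j=jig(); c,s=np.cos(j[2]),np.sin(j[2]); return np.array([j[0]+c*x-s*y,j[1]+s*x+c*y,z])
def w2j(p):
    j=jig(); c,s=np.cos(j[2]),np.sin(j[2]); d=np.asarray(p)[...,:2]-j[:2]; return np.stack([c*d[...,0]+s*d[...,1],-s*d[...,0]+c*d[...,1]],-1)
def go(p): # shift in tool axes (mm) to world p; turn that brings tool y parallel to jig y
    s=manip.state(); T=R(s['tool_rot']); d=T.T@(np.asarray(p)-s['tool_pos'])*1000
    y=np.array([-np.sin(jig()[2]),np.cos(jig()[2]),0]); t=T.T@y; a=np.arctan2(t[2],t[1]); a=(a+np.pi/2)%np.pi-np.pi/2
    print('t',s['time'],'tcp jig',np.round(w2j(s['tool_pos'])*1000,1),'z',s['tool_pos'][2].round(4),'shift',d.round(1),'turn',a.round(3),'F',s['contact_force'].round(1))
E
python3 - <<'E'
import h,json; from h import *
# rigid fit to corners
obj=np.array([[.18,-.1],[-.18,-.1],[-.18,.1],[.18,.1]])
f=np.load('pics/top.npz')
def px(c,z):
    d=R(f['rotation'])@np.array([(c[0]-f['cx'])/f['fx'],-(c[1]-f['cy'])/f['fy'],-1]); o=f['origin']; return (o+d*(z-o[2])/d[2])[:2]
C=np.array([px((215+a/4.4,125+b/4.4),.018) for a,b in[(55,160),(660,55),(720,386),(107,500)]])
A=obj-obj.mean(0);B=C-C.mean(0); th=np.arctan2((A[:,0]*B[:,1]-A[:,1]*B[:,0]).sum(),(A*B).sum())
c=C.mean(0); json.dump([c[0],c[1],th],open('jig.json','w')); print(c,th,'resid',w2j(C).round(4).tolist())
print('mould',w2j([.5527,-.0863]))
print(R(manip.state()['tool_rot']).round(3))
go(j2w(-.15,.005,.25))
E
```

```text
[ 0.55330502 -0.02603117] 1.715191868499098 resid [[0.1782, -0.0996], [-0.18, -0.0986], [-0.1782, 0.0976], [0.18, 0.1006]]
mould [-0.05955455  0.00927106]
[[-0.001  0.433 -0.901]
 [ 0.002 -0.901 -0.433]
 [-1.    -0.002 -0.   ]]
t 0.1 tcp jig [-490.5  357.2] z 0.2302 shift [ -19.3 -219.8 -437.8] turn -1.267 F [ 0.7 -0.2 -0.4]
```

Emit:
play_rows([
  [-5,-28,-55,-0.16,0],
  [-8,-55,-110,-0.32,0],
  [-10,-82,-165,-0.48,0],
  [-12,-110,-220,-0.64,0],
  [-14,-137,-275,-0.8,0],
  [-16,-165,-330,-0.96,0],
  [-18,-192,-385,-1.12,0],
  [-19,-220,-438,-1.267,0],
])

```text
time: 1.1
tool_pos: [0.571, -0.1735, 0.25]
tool_rot: [0.536, 0.461, 0.536, -0.461]
contact_force: [-0.3, -0.2, -0.3]
gripper_width: 0.502
```

```bash
python3 - <<'E'
from h import *
go(j2w(-.15,.005,.25)); f=grab('wrist'); save(f,'wrist1.png'); print(R(f['rotation']).round(2),f['origin'],manip.state()['gripper_width'])
E
```

```text
t 1.1 tcp jig [-148.5    3.7] z 0.25 shift [-0.  -1.3  1.5] turn 0.005 F [-0.3 -0.2 -0.3]
[[ 0.99 -0.14 -0.04]
 [ 0.15  0.95  0.26]
 [ 0.   -0.27  0.96]] [ 0.56200313 -0.10679493  0.39136753] 0.5025406667403383
```

View pics/wrist1.png

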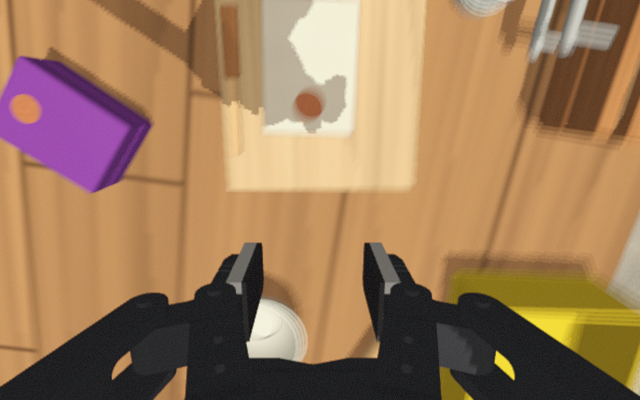

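The wrist view shows the mould's near top edge from (263,135) to (352,138), the board's near edge from (228,190) to (414,190), and the fingers below.

```bash
python3 - <<'E'
from h import *
f=np.load('pics/wrist.npz')
def px(c,z):
    d=R(f['rotation'])@np.array([(c[0]-f['cx'])/f['fx'],-(c[1]-f['cy'])/f['fy'],-1]); o=f['origin']; return (o+d*(z-o[2])/d[2])
print('board near',w2j(px((228,190),.018)),w2j(px((414,190),.018)))
print('board sides',w2j(px((223,50),.018)),w2j(px((424,50),.018)))
print('mould near',w2j(px((263,133),.073)),w2j(px((353,136),.073)), 'sides',w2j(px((264,30),.073)),w2j(px((358,30),.073)))
go(j2w(-.15,.005,.032))
E
```

```text
board near [-0.17591023  0.09328609] [-0.17511619 -0.10609376]
board sides [-0.03611947  0.08991629] [-0.03532292 -0.10470556]
mould near [-0.11034171  0.04631352] [-0.11262584 -0.03259969] sides [-0.02744504  0.04278186] [-0.02713066 -0.03376867]
t 1.15 tcp jig [-143.2   -0.2] z 0.25 shift [217.9  -6.    7.7] turn 0.014 F [-1.4  4.5  0.1]
```

Emit:
play_rows([
  [50,-6,5,0.01,0],
  [105,-6,5,0.01,0],
  [160,-8,6,0.01,0],
  [205,-9,7,0.01,0],
  [217,-9,7,0.01,0],
  [217,-9,7,0.01,0],
])

```text
time: 1.9
tool_pos: [0.5622, -0.1836, 0.0332]
tool_rot: [0.532, 0.465, 0.533, -0.466]
contact_force: [0.4, 0.7, 0.8]
gripper_width: 0.498
```

```bash
python3 - <<'E'
from h import *
go(j2w(-.077,.009,.032)); f=grab('top'); save(f,'top2.png');print(manip.state()['tool_pos'])
w=cloud(f);v,u=np.mgrid[:400,:640]
mm=(abs(w[...,2]-0.073)<0.008)&(u>295)&(u<360)&(v>160)&(v<210)
g=f['img'].min(-1)>150
n,l,s,c=cv2.connectedComponentsWithStats((mm&g).astype(np.uint8));k=1+np.argmax(s[1:,4]);r=cv2.minAreaRect((w[l==k][:,:2]*1000).astype(np.float32));print(r,w2j(np.array(r[0])/1000))
cv2.imwrite('pics/crop2.png',cv2.resize(f['img'][125:260,215:395,::-1],None,fx=4.4,fy=4.4,interpolation=cv2.INTER_CUBIC))
E
```

```text
t 1.9 tcp jig [-157.2   13.9] z 0.0332 shift [  1.3   4.1 -80.3] turn -0.011 F [0.4 0.7 0.8]
[ 0.5633362  -0.1841208   0.03486189]
((552.3911743164062, -83.59725952148438), (79.2789077758789, 102.6844482421875), 6.373664379119873) [-0.0568355   0.00918777]
```

View pics/crop2.png

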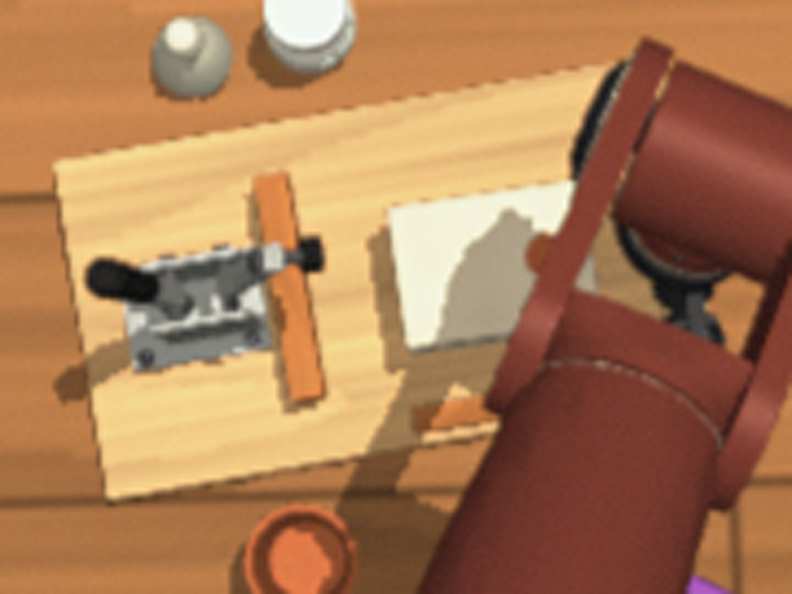

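Emit:
play_rows([
  [1,4,-14,-0.01,0],
  [1,4,-24,-0.01,0],
  [1,4,-32,-0.01,0],
  [1,4,-40,-0.01,0],
  [1,4,-48,-0.01,0],
  [1,4,-56,-0.01,0],
  [1,4,-64,-0.01,0],
  [1,4,-70,-0.01,0],
])

```text
time: 2.95
tool_pos: [0.5576, -0.1146, 0.0333]
tool_rot: [0.536, 0.462, 0.534, -0.463]
contact_force: [0.5, -5.6, 1.3]
gripper_width: 0.498
```

```bash
python3 - <<'E'
from h import *
go(j2w(-.077,.009,.032))
E
```

```text
t 2.95 tcp jig [-88.2   8.5] z 0.0333 shift [  1.3  -0.5 -11.2] turn -0.0 F [ 0.5 -5.6  1.3]
```

Pushing with about 5.6 N. I'll continue in small steps until the stop resists.

Emit:
play_rows([
  [0,0,-4,0,0],
  [0,0,-8,0,0],
  [0,0,-10,0,0],
  [0,0,-10,0,0],
])

```text
time: 3.45
tool_pos: [0.5562, -0.1046, 0.0333]
tool_rot: [0.536, 0.463, 0.534, -0.463]
contact_force: [1.7, -3.8, 1.7]
gripper_width: 0.5
```

Emit:
play_rows([
  [0,0,-2,0,0],
  [0,0,-4,0,0],
  [0,0,-4,0,0],
])

```text
time: 3.82
tool_pos: [0.5559, -0.1015, 0.0334]
tool_rot: [0.536, 0.462, 0.533, -0.463]
contact_force: [2.0, -8.1, 1.8]
gripper_width: 0.497
```

```bash
python3 - <<'E'
from h import *
go(j2w(-.077,.009,.032)); f=grab('scene')
cv2.imwrite('pics/scene2.png',cv2.resize(f['img'][160:320,230:430,::-1],None,fx=3.6,fy=3.6,interpolation=cv2.INTER_CUBIC))
E
```

```text
t 3.825 tcp jig [-75.1   8.3] z 0.0334 shift [ 1.4 -0.7  1.9] turn 0.0 F [ 2.  -8.1  1.8]
```

View pics/scene2.png

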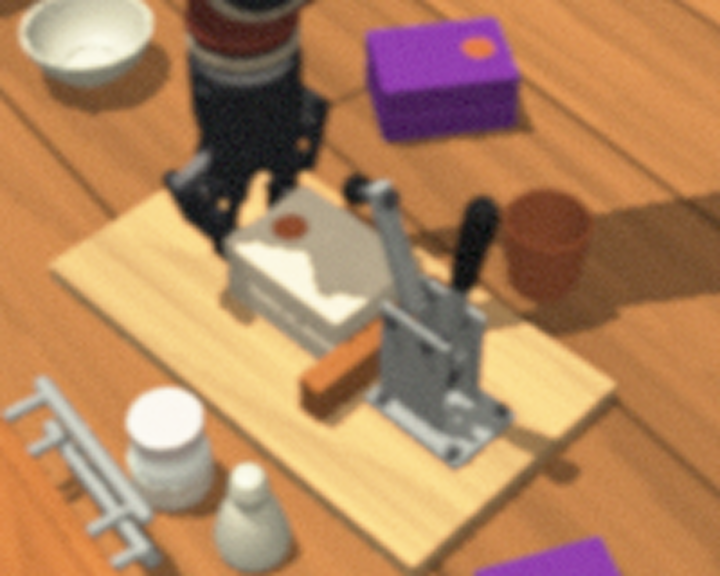

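The view shows the mould's far end, at about (345,345), close to or against the stop. I'll keep pushing until the force jumps.

Emit:
play_rows([
  [0,0,-3,0,0],
  [0,0,-3,0,0],
  [0,0,-3,0,0],
])

```text
time: 4.25
tool_pos: [0.556, -0.1016, 0.0338]
tool_rot: [0.538, 0.461, 0.532, -0.464]
contact_force: [2.9, -18.3, 0.2]
gripper_width: 0.498
```

Emit:
play_rows([
  [0,0,-3,0,0],
  [0,0,-3,0,0],
  [0,0,-3,0,0],
])

```text
time: 4.62
tool_pos: [0.5561, -0.1015, 0.0347]
tool_rot: [0.54, 0.459, 0.53, -0.465]
contact_force: [1.7, -27.3, -0.1]
gripper_width: 0.506
```

Emit:
play_rows([
  [0,0,-3,0,0],
  [0,0,-3,0,0],
  [0,0,-3,0,0],
])

```text
time: 5.0
tool_pos: [0.5562, -0.1015, 0.0355]
tool_rot: [0.542, 0.458, 0.528, -0.466]
contact_force: [0.7, -37.0, 0.6]
gripper_width: 0.498
```

The tip stopped at the same place while the force rose to 37 N, so the mould is home. Backing off and rising.

Emit:
play_rows([
  [0,0,15,0,0],
  [0,0,35,0,0],
  [-30,0,45,0,0],
  [-90,0,45,0,0.5],
  [-150,0,45,0,1],
  [-210,0,45,0,1],
  [-255,0,45,0,1],
  [-255,0,45,0,1],
])

```text
time: 6.0
tool_pos: [0.562, -0.1358, 0.2927]
tool_rot: [0.538, 0.464, 0.532, -0.461]
contact_force: [0.3, 0.3, 0.4]
gripper_width: -0.002
```

```bash
python3 - <<'E'
from h import *
f=grab('top'); go(j2w(.06,0,.29))
w=cloud(f);v,u=np.mgrid[:400,:640]
roi=(u>215)&(u<360)&(v>150)&(v<240)
J=np.concatenate([w2j(w),w[...,2:]],-1)
m=roi&(abs(w[...,2]-.073)<.008)&(J[...,0]<.04)&(J[...,0]>-.09)
r=cv2.minAreaRect((J[m][:,:2]*1000).astype(np.float32)); print('mould',r)
h=roi&(w[...,2]>.12)&(J[...,0]>.1)&(J[...,0]<.2)&(abs(J[...,1])<.05)&(w[...,2]<.24); print('handle pts',J[h][::4].round(3).tolist())
cv2.imwrite('pics/crop3.png',cv2.resize(f['img'][125:260,215:395,::-1],None,fx=4.4,fy=4.4,interpolation=cv2.INTER_CUBIC))
E
```

```text
t 6.05 tcp jig [-109.4    8.3] z 0.2892 shift [  -0.9    8.4 -169.4] turn 0.0 F [ 0.6  0.1 -1.3]
mould ((-12.149364471435547, 10.245594024658203), (104.16205596923828, 80.68020629882812), 0.07184003293514252)
handle pts [[0.137, -0.011, 0.217], [0.141, -0.01, 0.216], [0.132, -0.007, 0.224], [0.126, -0.009, 0.2], [0.134, -0.005, 0.226], [0.127, -0.005, 0.216], [0.143, -0.005, 0.222], [0.135, -0.003, 0.225], [0.126, -0.002, 0.221], [0.122, -0.005, 0.189], [0.141, -0.002, 0.225], [0.132, -0.0, 0.228], [0.125, -0.0, 0.217], [0.121, -0.003, 0.182], [0.144, -0.001, 0.22], [0.135, 0.001, 0.224], [0.127, 0.002, 0.221], [0.122, 0.0, 0.197], [0.117, -0.003, 0.159], [0.142, 0.002, 0.225], [0.134, 0.003, 0.22], [0.125, 0.003, 0.207], [0.12, 0.001, 0.174], [0.116, -0.004, 0.126], [0.136, 0.005, 0.222], [0.128, 0.006, 0.22], [0.123, 0.004, 0.194], [0.118, 0.002, 0.16], [0.143, 0.006, 0.221], [0.135, 0.008, 0.222], [0.128, 0.007, 0.204], [0.123, 0.005, 0.178], [0.118, 0.002, 0.139], [0.137, 0.009, 0.221], [0.131, 0.009, 0.206], [0.125, 0.008, 0.183], [0.119, 0.005, 0.154], [0.113, 0.003, 0.122], [0.126, 0.008, 0.171], [0.121, 0.006, 0.141]]
```

View pics/crop3.png

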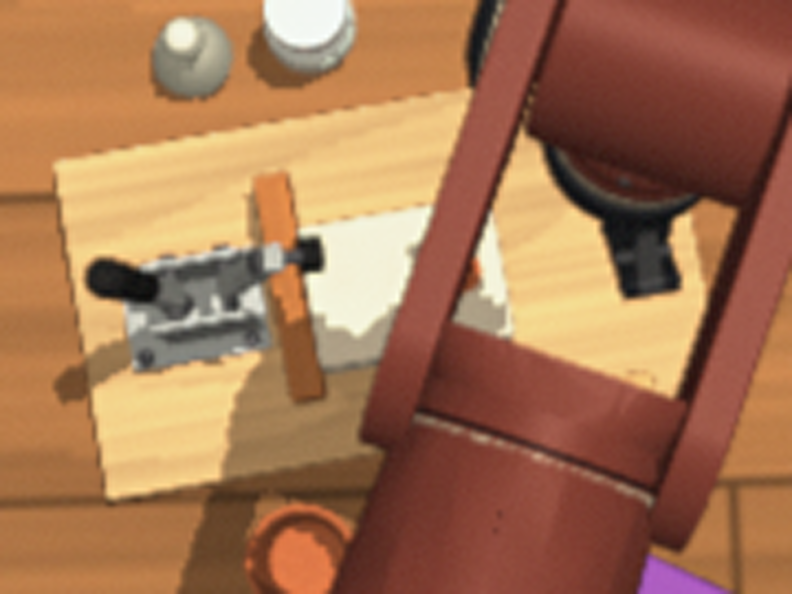

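The picture shows the mould flush with the stop at about (320,300), the handle end at (105,278) and the pad at (310,253). The yaw error is about 0. Next I move to above the gap between the arm and the handle.

Emit:
play_rows([
  [0,4,-50,0,1],
  [0,8,-105,0,1],
  [0,8,-160,0,1],
  [0,8,-195,0,1],
  [0,8,-208,0,1],
  [0,8,-208,0,1],
  [0,8,-208,0,1],
])

```text
time: 6.92
tool_pos: [0.5381, 0.0705, 0.2865]
tool_rot: [0.534, 0.463, 0.535, -0.463]
contact_force: [-0.3, 0.1, 0.5]
gripper_width: 0.001
```

```bash
python3 - <<'E'
from h import *
go(j2w(.100,0,.185)); f=grab('scene')
cv2.imwrite('pics/scene3.png',cv2.resize(f['img'][120:320,230:430,::-1],None,fx=3,fy=3,interpolation=cv2.INTER_CUBIC))
E
```

```text
t 6.925 tcp jig [97.7  1.1] z 0.2865 shift [101.5   1.3  -2.3] turn -0.001 F [-0.3  0.1  0.5]
```

View pics/scene3.png

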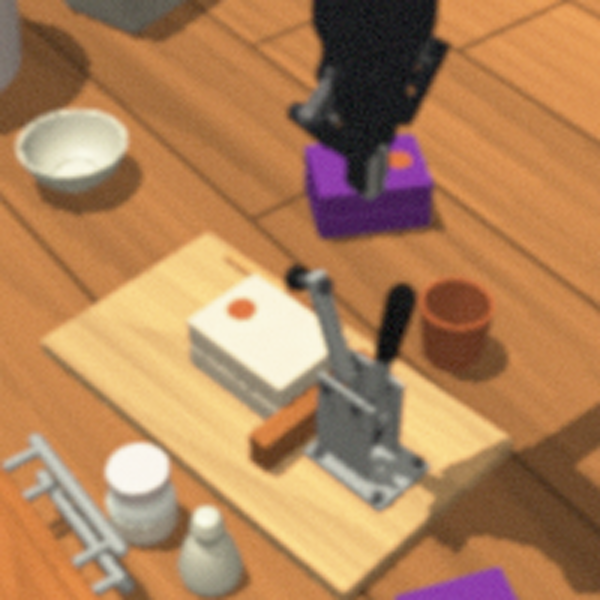

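The fingertips, at about (375,190), are above the gap between the arm and the handle (400,300). Descending.

Emit:
play_rows([
  [35,1,-2,0,1],
  [70,1,-2,0,1],
  [95,1,-2,0,1],
  [102,1,-2,0,1],
  [102,1,-2,0,1],
])

```text
time: 7.6
tool_pos: [0.539, 0.073, 0.1855]
tool_rot: [0.534, 0.463, 0.534, -0.463]
contact_force: [-0.6, -0.7, -0.2]
gripper_width: 0.001
```

Emit:
play_rows([
  [0,0,-10,0,1],
  [3,0,-22,0,1],
  [6,0,-34,0,1],
  [6,0,-34,0,1],
])

```text
time: 8.1
tool_pos: [0.5351, 0.1076, 0.1818]
tool_rot: [0.536, 0.463, 0.534, -0.462]
contact_force: [-1.1, -4.1, 5.9]
gripper_width: 0.001
```

The handle is moving under about 7 N. Continuing over centre.

Emit:
play_rows([
  [6,0,-12,0,1],
  [12,0,-24,0,1],
  [18,0,-36,0,1],
  [24,0,-48,0,1],
  [30,0,-56,0,1],
  [30,0,-56,0,1],
  [30,0,-56,0,1],
])

```text
time: 8.98
tool_pos: [0.526, 0.1626, 0.1493]
tool_rot: [0.535, 0.463, 0.535, -0.463]
contact_force: [-0.3, -0.2, 0.4]
gripper_width: 0.003
```

```bash
python3 - <<'E'
from h import *
go(j2w(.1,0,.28)); f=grab('scene')
cv2.imwrite('pics/scene4.png',cv2.resize(f['img'][120:320,230:430,::-1],None,fx=3,fy=3,interpolation=cv2.INTER_CUBIC))
E
```

```text
t 8.975 tcp jig [ 1.906e+02 -1.000e-01] z 0.1493 shift [-1.307e+02 -1.000e-01  9.070e+01] turn -0.0 F [-0.3 -0.2  0.4]
```

View pics/scene4.png

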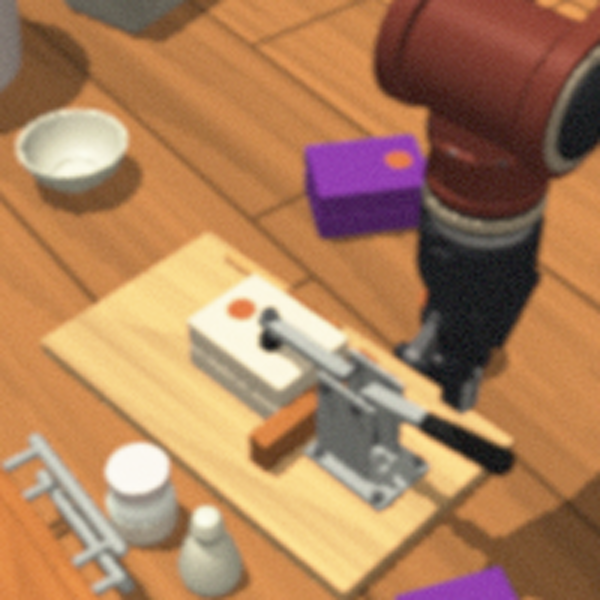

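The handle is over and nearly level, with its end at (505,455). The pad is at (268,340) on the mould's top. Retreating straight up, then a numeric check.

Emit:
play_rows([
  [-40,0,0,0,1],
  [-90,0,0,0,1],
  [-140,0,0,0,1],
  [-140,0,60,0,1],
  [-140,0,120,0,1],
  [-140,0,180,0,1],
  [-140,0,230,0,1],
  [-140,0,280,0,1],
])

```text
time: 10.02
tool_pos: [0.5661, -0.1167, 0.2899]
tool_rot: [0.535, 0.463, 0.534, -0.463]
contact_force: [0.2, -0.0, -1.0]
gripper_width: 0.0
```

Emit:
play_rows([
  [0,0,60,0,1],
  [0,0,100,0,1],
  [0,0,100,0,1],
  [0,0,100,0,1],
  [0,0,100,0,1],
])

```text
time: 10.65
tool_pos: [0.5804, -0.2123, 0.2896]
tool_rot: [0.535, 0.462, 0.535, -0.462]
contact_force: [0.5, 0.3, 0.1]
gripper_width: 0.001
```

```bash
python3 - <<'E'
from h import *
f=grab('top'); go(j2w(.1,0,.28))
w=cloud(f);v,u=np.mgrid[:400,:640]
J=np.concatenate([w2j(w),w[...,2:]],-1)
roi=(u>200)&(u<360)&(v>150)&(v<245)
m=roi&(abs(w[...,2]-.073)<.008)&(J[...,0]<.04)&(J[...,0]>-.09)
print('mould',cv2.minAreaRect((J[m][:,:2]*1000).astype(np.float32)))
for a,b in[(-.01,.0),(.0,.02),(.03,.06),(.15,.17),(.19,.21),(.21,.235),(.235,.26)]:
    k=roi&(J[...,0]>a)&(J[...,0]<b)&(abs(J[...,1])<.006); print(a,b,np.nanmedian(J[k][:,2]).round(4))
cv2.imwrite('pics/crop5.png',cv2.resize(f['img'][100:280,195:415,::-1],None,fx=3.2,fy=3.2,interpolation=cv2.INTER_CUBIC))
E
```

```text
t 10.7 tcp jig [-1.882e+02 -1.000e-01] z 0.2896 shift [ 9.600e+00  2.000e-01 -2.882e+02] turn 0.001 F [-0.4 -0.1 -0.1]
mould ((-12.194442749023438, 10.491178512573242), (80.15638732910156, 104.32279205322266), 89.97679901123047)
-0.01 0.0 0.0767
0.0 0.02 0.1071
0.03 0.06 0.1052
0.15 0.17 0.1119
0.19 0.21 0.1236
0.21 0.235 0.1286
0.235 0.26 0.0016
```

View pics/crop5.png

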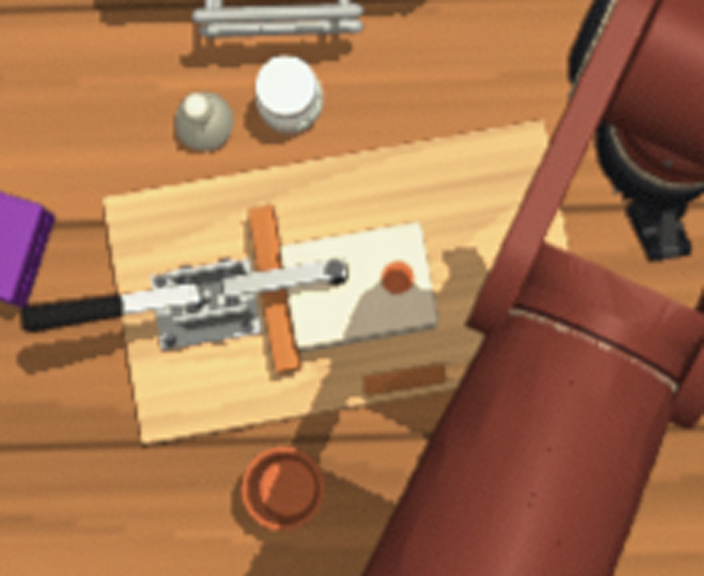

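The top view shows the mould flush with the stop (285,290), the arm down with its pad at (338,272), and the handle nearly level. The figure, jar, cup and knife are undisturbed.

```bash
python3 -c "
from h import *
print(manip.job_done())"
```

```text
the job is handed in; nothing more can be done
None
```

I pushed the mould square against the stop with two half-open fingers, then flipped the clamp handle over with the fingers shut until it snapped. The arm then backed clear, and I handed the job in at about 10.7 s.

**Mould:** while pushing, the tip stopped moving and the force rose to 37 N, so the mould is against the stop. The last top view put it at x ≈ -12 mm and y ≈ +10 mm in the jig frame, with less than 0.01 rad of yaw. The target was x above -15 mm and y within ±28 mm. The visible top measured about 104 mm long instead of 110 mm. The stop at one end and my depth window probably hid part of it, so x is good to only a few mm.

**Clamp:** the handle's slope in the depth data gives a joint value of about 1.2 rad, which is locked. The pad appears to be on the mould's top in the pictures. I couldn't measure its pressing force directly.

**Other things:** the figure, jar, cup and knife looked unmoved in the last picture. The bowl was out of that crop, but it was still in place in the view just before the arm withdrew. The force on the tool at the end was about 0.

**Disagreement:** an early wrist-camera reading differed from the top camera by 5–8 mm, likely because the arm was still settling. I relied on the top camera and on contact instead.

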